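# Feel for the blind hole and hold the spacer hole-up

## Robot

A 6-joint arm with a two-finger parallel gripper is mounted at the origin on the work surface. World frame = base frame: x ahead of the robot, y to its left, z up, the work surface at z = 0. Lengths are in m, angles in rad, forces in N, time in s.
With the tool pointing down it reaches from about 0.325 to 0.9 m from the base axis. Payload 6.1 kg.
Tool frame: the origin (TCP) lies at the very end of the fingers, on their centre line; the grasp point (between the pads) lies manip.hold_point_z behind it (manip.hold_point_z is the distance from the TCP to the grasp point, in m); z points along the fingers, y is the line along which they close (so a half turn about z gives the same grasp; the last joint's range is limited). The gripper opens to 85 mm and grips with 20 to 120 N. Pads are 22 mm wide; open, the fingers measure 114 mm over their backs; the gripper's body (76 mm by 85 mm) begins 54 mm behind the grasp point. The pads swing forward as they close: fully open they stand 13 mm farther back than shut.
Start: joints at [1.022, 0.22, 1.526, -0, 1.395, -0.126], TCP at [0.256, 0.57, 0.231] pointing down, gripper open.
Joint ranges: [-2.98, 2.98], [-0.91, 2.08], [0.09, 2.57], [-1.24, 4.39], [0.2, 2.65], [-2.68, 2.68]. Speed limits (rad/s): [2.57, 2.57, 3.01, 3.14, 3.14, 3.14].

## Interface

Orientations are given as a unit quaternion [x, y, z, w].
In Python, from workcell import telemetry, eyes, finish_job, manip gives the robot as it stands.
- The arm moves only by the tool carry_out, never from a script. Its argument "deltas" is text: rows parted by semicolons, each of 7 numbers parted by spaces: the shift along the tool's x, y, z in cm, then the turn, a rotation vector about the tool's x, y, z in rad, then the closure, from 0 (fully open) to 1 (shut). In form: x y z wx wy wz fingers; .... A call has 1 to 8 rows; each row shifts and turns the commanded pose from where the row before left it, along the tool's axes as they then stand; what a row does not reach is not made up. A row lasts 1/8 s, in which the tool goes at most 62.5 mm and 10.7 degrees, less where a joint would pass 70% of its speed; a pose out of reach is approached as far as the arm can. A call with a gripper value outside its range is refused whole. The fingers move at their own pace and stop on an object; "grip_force" is the grip in N (left out, the last holds). Time passes only in rows, so rows that do not move let the fingers close. It gives the time, the measured TCP pose, the force, the opening and the grip force at its end, in the units of the state.
- telemetry.observe(): the state, without advancing time (a new reading comes with each control period).
- eyes.capture(name): name is "side" or "top" or "wrist"; returns the picture (480x640x3 uint8, red, green, blue); there is no depth.
- eyes.camera_info(name): a dict with "vfov" (degrees; the focal length in pixels is half the picture's height over the tangent of half this angle, whatever the lens; pixels are square), "cx", "cy" (the principal point, pixels), "D" ([k1, k2, p1, p2, k3] as OpenCV has them; the pictures are not rectified), "pose" (4x4, takes a point from camera to world coordinates); the wrist camera has in their place "mount" (4x4, takes a point from camera to tool coordinates, whose origin is the TCP and whose axes are the flange's). Camera axes: x right, y up, looking along -z (the intrinsics and any distortion apply to the point x, -y, -z); pixel columns grow to the right and rows downward; lengths in m; the calibration is good to about 2 mm. A picture is of the moment at which its call begins: read the wrist's pose just before it. camera_info takes no time and is no camera call.
- finish_job(): hands the job in; it is judged then, once.
The state is a dict: "clock": time; "joints": joint angles; "qd": joint speeds; "effort": joint torques, N m; "position": TCP position; "eef_rot": TCP orientation; "contact_force": force on the tool from outside, world axes, zero at the start; "torque": the same for the moment, N m; "grip_width": finger opening in m; "finger_force": force on a finger pad.
Only numpy, scipy, OpenCV 4.12 (cv2) and the standard library are available. Lean on these libraries where they do the work, as an engineer would, in place of code of your own. Each camera call takes 0.05 s, during which the arm holds its last target. There are 200 camera calls.

## Task

The spacer lying on the blue post is drilled from one end only: pick it up, stand it upright over the test pin and lower it to feel whether its bottom end slips over the pin (hole) or stops on it (solid). Turn it over if need be and finish while still holding it in the gripper, upright with the hole facing up, lifted so that its lower end is more than 10 cm above the bench and it touches nothing but the gripper. Leave the other spacer on its black post and do not push the other things on the bench about.

Things in the scene. Friction and masses are not known exactly. Their poses are not given: they have to be found in the camera images.
- spacer_a_center (a point): Spacer A: a grey plastic bar 36 x 36 x 80 mm, 0.11 to 0.2 kg, lying level across a post, its middle over the post's top (which spacer is on which post varies). Point: its centre; x axis: along its length; z up while it lies. One end, +x or -x (not told, differs between the spacers), has a central blind hole 20 mm across, 35 mm deep; the other is solid. Not visible from straight above
- spacer_b_center (a point): Spacer B: a like grey plastic bar 36 x 36 x 80 mm, 0.11 to 0.2 kg, lying level across a post, its middle over the post's top (which spacer is on which post varies). Point: its centre; x axis: along its length; z up while it lies. One end, +x or -x (not told, differs between the spacers), has a central blind hole 20 mm across, 35 mm deep; the other is solid. Not visible from straight above
- spacer_a: Spacer A as a solid, its origin the middle of its underside as it lies (18 mm below its centre)
- spacer_b: Spacer B as a solid, its origin the middle of its underside as it lies (18 mm below its centre)
- blue_post_top (a point): the centre of the flat round top (28 mm across) of the fixed BLUE post, 70 mm above the bench: steel stem 18 mm across, blue foot 76 mm across and 8 mm high. The spacer to work on lies on it; it can be laid back there to change the grip (within about 8 mm of the middle it balances)
- black_post_top (a point): the centre of the flat round top (28 mm across) of the fixed BLACK post, the same shape as the blue one; the spacer to leave alone lies on it
- blue_post: the blue post, origin at the centre of its foot on the bench
- black_post: the black post, origin at the centre of its foot on the bench
- pin_top (a point): the tip of the fixed upright steel test pin, 60 mm above the bench: 10 mm across, 30 mm tall, on a yellow block 60 x 60 x 30 mm. A spacer standing upright on it with its solid end has its centre 100 mm above the bench; with the hole downwards it slips on until it stands on the yellow block, its centre 70 mm above the bench
- pin: the test pin with its yellow block, origin at the block's underside centre on the bench
- screwdriver: loose screwdriver with red handle, lying on the far part of the bench; leave alone
- wrench: loose steel wrench lying on the far part of the bench; leave alone
- tape: loose roll of black tape, 76 mm across, 19 mm high; leave alone
- jar: loose jar with blue cap, 60 mm across, 55 mm high; leave alone
- parts_bin: loose yellow open bin 150 x 110 x 45 mm; leave alone
Mind the look-alikes: they are no part of the job. What is shaped like the spacer_a but brown or turquoise is not meant.

How it is judged:
On the way:
1. the spacer from the blue post, held upright by the fingers, is tried on the test pin: centred over it within 15 mm and either resting on it or slipped over it (((horizontal distance between spacer_a_center and pin_top below 0.015 m and (angle between spacer_a_center's own x axis and vertical below 0.35 rad or angle between spacer_a_center's own x axis and vertical above 2.7916 rad) and contact force between spacer_a and the fingers above 0.5 N and distance between spacer_b_center and black_post_top below 0.035 m and (contact force between spacer_a and pin above 0.5 N or (horizontal distance between spacer_a_center and pin_top below 0.01 m and height (world z) of spacer_a_center below 0.092 m))) or (horizontal distance between spacer_b_center and pin_top below 0.015 m and (angle between spacer_b_center's own x axis and vertical below 0.35 rad or angle between spacer_b_center's own x axis and vertical above 2.7916 rad) and contact force between spacer_b and the fingers above 0.5 N and distance between spacer_a_center and black_post_top below 0.035 m and (contact force between spacer_b and pin above 0.5 N or (horizontal distance between spacer_b_center and pin_top below 0.01 m and height (world z) of spacer_b_center below 0.092 m))))), for 0.1 s.
At the end, for the whole second after the job is handed in: the spacer from the blue post is held by the fingers, hole up, within 17 degrees of vertical, its centre more than 140 mm above the bench (lower end more than 100 mm), still, touching nothing else; the other spacer still lies on the black post (((angle between spacer_a_bore's own z axis and vertical below 0.3 rad and height (world z) of spacer_a_center above 0.14 m and contact force between spacer_a and the fingers above 1 N and linear speed of spacer_a below 0.03 m/s and angular speed of spacer_a below 0.2 rad/s and contact force between spacer_a and pin below 0.2 N and contact force between spacer_a and blue_post below 0.2 N and contact force between spacer_a and black_post below 0.2 N and contact force between spacer_a and spacer_b below 0.2 N and contact force between spacer_a and screwdriver below 0.2 N and contact force between spacer_a and wrench below 0.2 N and contact force between spacer_a and tape below 0.2 N and contact force between spacer_a and jar below 0.2 N and contact force between spacer_a and parts_bin below 0.2 N and distance between spacer_b_center and black_post_top below 0.035 m and height (world z) of spacer_b_center between 0.08 and 0.1 m) or (angle between spacer_b_bore's own z axis and vertical below 0.3 rad and height (world z) of spacer_b_center above 0.14 m and contact force between spacer_b and the fingers above 1 N and linear speed of spacer_b below 0.03 m/s and angular speed of spacer_b below 0.2 rad/s and contact force between spacer_b and pin below 0.2 N and contact force between spacer_b and blue_post below 0.2 N and contact force between spacer_b and black_post below 0.2 N and contact force between spacer_b and spacer_a below 0.2 N and contact force between spacer_b and screwdriver below 0.2 N and contact force between spacer_b and wrench below 0.2 N and contact force between spacer_b and tape below 0.2 N and contact force between spacer_b and jar below 0.2 N and contact force between spacer_b and parts_bin below 0.2 N and distance between spacer_a_center and black_post_top below 0.035 m and height (world z) of spacer_a_center between 0.08 and 0.1 m))); the arm keeps its last pose, push and grip.
It fails at once if both spacers are disturbed (distance of each of spacer_a_center, spacer_b_center from where it was at the start of the episode above 0.03 m).
It fails at once if another loose thing on the bench is shifted by more than 30 mm (distance of any of screwdriver, wrench, tape, jar, parts_bin from where it was at the start of the episode above 0.03 m).
It also fails if it takes over 70 s, if anything falls off the work surface, if the arm or the gripper's body presses on something with over 40 N, if the wrist force passes 120 N, or if a joint passes its speed limit or range.

## Working session

There is one attempt and no reset: what is moved stays moved. The work goes in short steps, Python scripts to look and compute and a tool call to move; the robot and the scene stay as the last step left them, time stands still between calls to the robot, and variables do not carry over. Pictures are saved under pics/ and viewed, at most 11 in all, crops included, and the job is handed in when it is done.

Besides the shell and the picture viewer there is one more tool, called after "Emit:" as name(argument=value, ...) on one line, values as JSON. carry_out: Moves the arm, as the interface text tells. Its arguments: {"type":"object","properties":{"deltas":{"type":"string"},"grip_force":{"type":"number"}},"required":["deltas"]}

```bash
mkdir -p pics
python3 - <<'E'
from workcell import telemetry, eyes, manip
import cv2, numpy as np
print(manip.hold_point_z, telemetry.observe())
ims=[]
for n in("top","side"):
    im=eyes.capture(n)[:,:,::-1]; cv2.imwrite(f"pics/{n}0.png",im); 
    i=eyes.camera_info(n); print(n,i["vfov"],i["cx"],i["cy"],i["D"],np.round(i["pose"],3).tolist())
print(eyes.camera_info("wrist"))
E
```

```text
0.0187 {'clock': 0.0, 'joints': array([ 1.02186390e+00,  2.21209252e-01,  1.52761604e+00,  8.04356965e-06,
        1.39470425e+00, -1.26107963e-01]), 'qd': array([-7.58417887e-04,  7.37605969e-04,  8.60428643e-05, -7.65502407e-04,
       -1.05141636e-03, -1.07016536e-03]), 'effort': array([ 1.22655251e-04, -4.96916592e+01, -3.89390230e+01, -2.56436442e-04,
        1.14625407e-02,  1.20468243e-05]), 'position': array([0.25614769, 0.56943436, 0.23020709]), 'eef_rot': array([ 2.09841493e-01,  9.77734939e-01, -9.12489979e-04, -3.24433273e-04]), 'contact_force': array([-0.90285208, -0.06591502, -0.02810042]), 'torque': array([-0.00999662,  0.02929973,  0.00896976]), 'finger_force': 0.0, 'grip_width': 0.08531493504582684}
top 56.28371751985011 321.55957009056624 233.82206751597982 [0.00698697 0.         0.         0.         0.        ] [[0.013, 0.992, -0.128, 0.414], [-0.999, 0.018, 0.034, 0.022], [0.036, 0.128, 0.991, 1.122], [0.0, 0.0, 0.0, 1.0]]
side 46.648031684095535 331.4481565965011 239.07093105564456 [-0.12279974  0.          0.          0.          0.        ] [[0.933, 0.223, -0.281, 0.171], [-0.359, 0.568, -0.741, -0.918], [-0.006, 0.792, 0.61, 0.835], [0.0, 0.0, 0.0, 1.0]]
{'vfov': 65.71640588340517, 'cx': 323.7597644977367, 'cy': 243.07100914220283, 'D': array([-0.03647052,  0.        ,  0.        ,  0.        ,  0.        ]), 'mount': array([[-7.11190410e-04,  9.64720420e-01,  2.63275531e-01,
         6.63839257e-02],
       [ 9.99999715e-01,  7.52563154e-04, -5.63016025e-05,
        -1.09071209e-03],
       [-2.52446770e-04,  2.63275416e-01, -9.64720681e-01,
        -1.42865415e-01],
       [ 0.00000000e+00,  0.00000000e+00,  0.00000000e+00,
         1.00000000e+00]])}
```

View pics/top0.png

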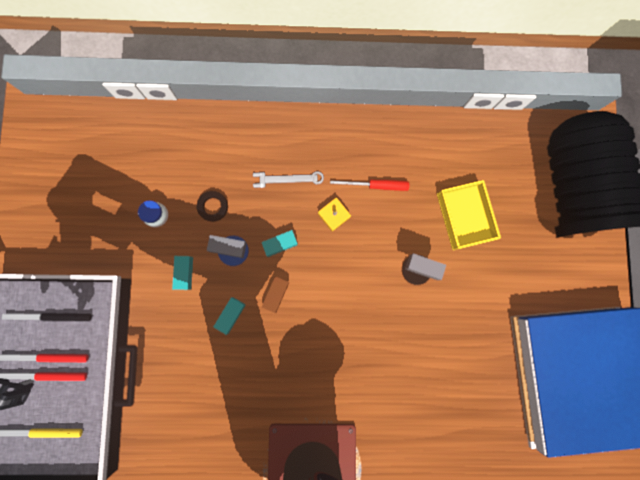

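View pics/side0.png

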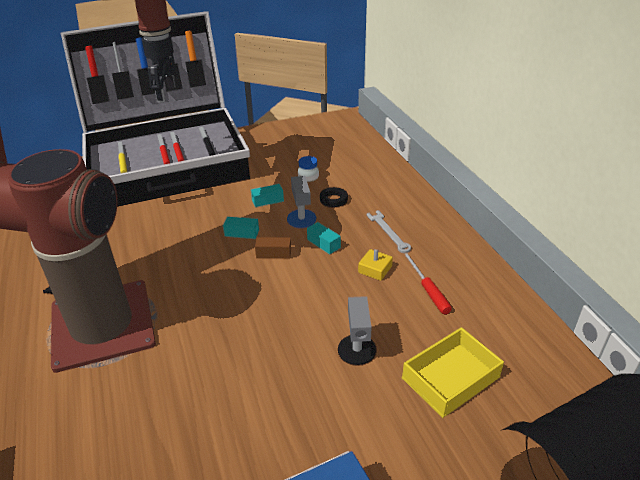

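Pictures: spacer candidates in the top view are the grey bar on the blue foot (226,245), grey bar on the black foot (426,267; leave alone), turquoise blocks (280,242), (182,272), (229,316) and a brown block (275,291), which are look-alikes. I choose the grey bar at (226,245). The pin block is at (334,212).

```bash
cat > h.py <<'E'
from workcell import telemetry, eyes, manip
import cv2, numpy as np
from scipy.spatial.transform import Rotation as R
def snap(n):
    s=telemetry.observe(); im=eyes.capture(n)[:,:,::-1].copy(); i=eyes.camera_info(n)
    if n=="wrist":
        T=np.eye(4); T[:3,:3]=R.from_quat(s["eef_rot"]).as_matrix(); T[:3,3]=s["position"]; P=T@i["mount"]
    else: P=np.array(i["pose"])
    return im,(i,P)
def K(i):
    f=240/np.tan(np.radians(i["vfov"]/2)); return np.array([[f,0,i["cx"]],[0,f,i["cy"]],[0,0,1.]])
def rays(cam,px):
    i,P=cam; u=cv2.undistortPoints(np.array(px,float).reshape(-1,1,2),K(i),np.array(i["D"])).reshape(-1,2)
    return P[:3,3],np.c_[u[:,0],-u[:,1],-np.ones(len(u))]@P[:3,:3].T
def onplane(cam,px,z):
    o,d=rays(cam,px); return o+d*((z-o[2])/d[:,2])[:,None]
def proj(cam,X):
    i,P=cam; Q=(np.atleast_2d(X)-P[:3,3])@P[:3,:3]; Q=Q*[1,-1,-1]
    return cv2.projectPoints(Q,np.zeros(3),np.zeros(3),K(i),np.array(i["D"]))[0].reshape(-1,2)
E
python3 - <<'E'
from h import *
im,cam=snap("top")
for n,p,z in (("spacer",(226,242),.106),("blue foot",(232,252),.008),("pin",(334,209),.06),("block",(334,213),.03),("black sp",(426,267),.106),("teal",(280,242),.036)):
    print(n,onplane(cam,[p],z)[0].round(3))
cv2.imwrite("pics/crop_top.png",cv2.resize(im[180:330,140:340],None,fx=4,fy=4,interpolation=cv2.INTER_CUBIC))
s,_=snap("side"); 
cv2.imwrite("pics/crop_side.png",cv2.resize(s[130:280,220:420],None,fx=4,fy=4,interpolation=cv2.INTER_CUBIC))
E
```

```text
spacer [0.523 0.203 0.106]
blue foot [0.509 0.205 0.008]
pin [ 0.612 -0.044  0.06 ]
block [ 0.608 -0.046  0.03 ]
black sp [ 0.473 -0.252  0.106]
teal [0.532 0.085 0.036]
```

View pics/crop_top.png

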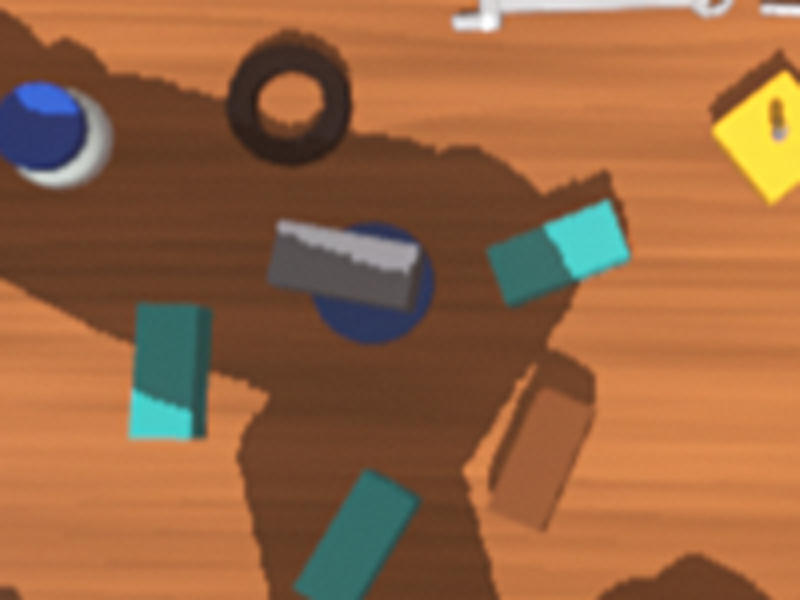

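View pics/crop_side.png

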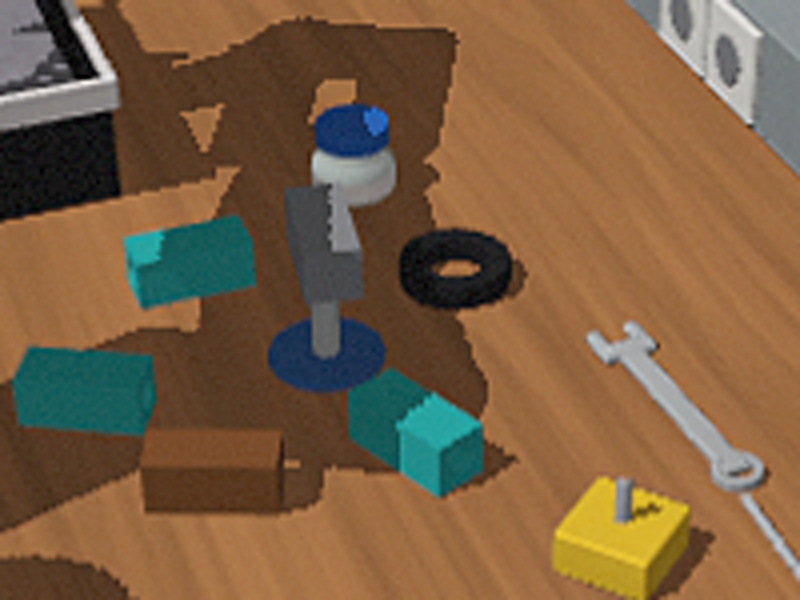

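Run:
```python
from h import *
im,cam=snap("top")
c=np.array([(280,220),(418,242),(405,308),(268,285)])/4.+[140,180]
P=onplane(cam,c,.106); print(P.round(4)); print("ctr",P.mean(0)); 
u=(P[0]+P[3]-P[1]-P[2])/2; print(np.linalg.norm(u),u/np.linalg.norm(u),np.linalg.norm(P[0]-P[3]))
hsv=cv2.cvtColor(im,cv2.COLOR_BGR2HSV)
m=cv2.inRange(hsv,(105,90,20),(130,255,255)); m[:220]=0;m[275:]=0;m[:,:205]=0;m[:,255:]=0
ct=max(cv2.findContours(m,0,1)[0],key=len); h=ct[:,0]; print("blue",len(h),h.min(0),h.max(0))
lo=h[h[:,1]>250]; q=onplane(cam,lo.astype(float),.008)[:,:2]
from scipy.optimize import least_squares
print(least_squares(lambda c:np.hypot(*(q-c).T)-.038,[.51,.2],loss='soft_l1',f_scale=.002).x)
y=cv2.inRange(hsv,(20,120,90),(35,255,255)); y[:,:300]=0;y[:,370:]=0;y[:180]=0;y[240:]=0
ct=max(cv2.findContours(y,0,1)[0],key=cv2.contourArea); r=cv2.minAreaRect(ct); print("block",r,onplane(cam,[r[0]],.03))
```

```text
[[0.538  0.2395 0.106 ]
 [0.5269 0.1614 0.106 ]
 [0.4893 0.1674 0.106 ]
 [0.5011 0.2445 0.106 ]]
ctr [0.5138103  0.20321042 0.106     ]
0.07841050809515812 [0.14615227 0.98926211 0.        ] 0.0373206632087385
blue 74 [219 247] [247 264]
[0.5205986  0.20396664]
block ((333.9634094238281, 213.8292694091797), (24.050758361816406, 24.20693588256836), 51.34019088745117) [[ 0.60545359 -0.04567451  0.03      ]]
```

Emit:
carry_out(deltas="0 0 -2 0 0 0.18 0;0 0 -2 0 0 0.18 0;0 0 -1 0 0 0.18 0;0 0 0 0 0 0.18 0;0 0 0 0 0 0.18 0;0 0 0 0 0 0.18 0;0 0 0 0 0 0.18 0")

```text
clock: 1.12
position: [0.2564, 0.5699, 0.2811]
eef_rot: [0.748, 0.664, -0.0, 0.0]
contact_force: [0.8, -1.0, -0.2]
grip_width: 0.0854
finger_force: 0.0
```

```bash
cat >> h.py <<'E'
def go(ctr,udir,alpha,back=0.):
    """grasp point at ctr-back*z; tool y = udir rotated -90deg; tilt alpha about tool y. Prints shift in present tool axes, then rotvec"""
    s=telemetry.observe(); R0=R.from_quat(s["eef_rot"]).as_matrix()
    u=np.array([*udir,0.])/np.hypot(*udir); up=np.array([0,0,1.])
    y=np.array([u[1],-u[0],0]); z=np.sin(alpha)*u-np.cos(alpha)*up; Rt=np.c_[np.cross(y,z),y,z]
    p=np.array(ctr)-(back-manip.hold_point_z)*z
    rv=R.from_matrix(R0.T@Rt).as_rotvec()
    print("tcp target",p.round(4),"shift cm now-axes",((p-s["position"])@R0*100).round(2),"rotvec",rv.round(3),"shift cm after turn",((p-s["position"])@Rt*100).round(2), "q",s["joints"].round(2))
E
python3 - <<'E'
from h import *
go((.514,.203,.088),(.146,.989),.7,.12)
E
```

```text
tcp target [0.5045 0.1384 0.1655] shift cm now-axes [-39.92  29.72  11.57] rotvec [-0.01   0.7    0.027] shift cm after turn [-37.32  30.84 -16.32] q [1.02 0.19 1.47 0.   1.48 1.14]
```

Emit:
carry_out(deltas="-4 3 0 0 0 0 0;-4 3 0 0 0 0 0;-4 3 0 0 0 0 0;-4 3 0 0 0 0 0;-4 3 0 0.0 0 0 0;-4 3 0 0 0 0 0;-4 3 0 0 0 0 0;-4 3 0 0 0 0 0")

```text
clock: 2.12
position: [0.4597, 0.2237, 0.2814]
eef_rot: [0.746, 0.666, 0.0, 0.0]
contact_force: [-0.1, 0.2, -0.8]
grip_width: 0.0852
finger_force: 0.0
```

Emit:
carry_out(deltas="-4 3 0 0 0 0 0;-4 3 2 0 0 0 0;0 0 0 0 0.14 0 0;0 0 0 0 0.14 0 0;0 0 0 0 0.14 0 0;0 0 0 0 0.14 0 0;0 0 0 0 0.14 0 0;0 0 0 0 0 0 0")

```text
clock: 3.12
position: [0.5093, 0.1374, 0.2595]
eef_rot: [0.702, 0.624, 0.255, -0.229]
contact_force: [0.1, 0.1, -0.6]
grip_width: 0.0856
finger_force: 0.0
```

Run:
```python
from h import *
go((.514,.203,.088),(.146,.989),.7,.12)
im,cam=snap("wrist"); cv2.imwrite("pics/w1.png",im)
print(proj(cam,[[.514,.203,.106],[.508,.163,.088]]))
```

```text
tcp target [0.5045 0.1384 0.1655] shift cm now-axes [-6.02 -0.45  7.22] rotvec [-0.023  0.     0.021] shift cm after turn [-6.03 -0.49  7.21] q [-0.32 -0.06  1.92  0.69  1.48 -0.34]
[[321.26046057 278.40912248]
 [319.82759712 329.37871857]]
```

View pics/w1.png

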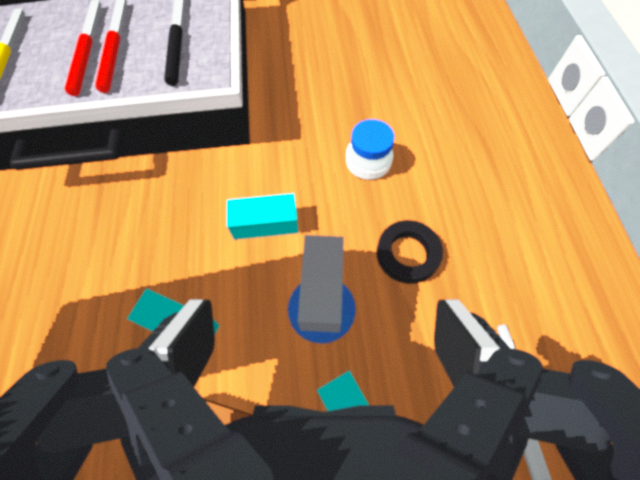

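The close wrist view shows the grey bar on the blue foot at (321,280). Its near (-y) end face at (319,326) looks plain. I'll check that numerically and refine the pose.

Run:
```python
from h import *
im=cv2.imread("pics/w1.png"); _,cam=snap("wrist")
hsv=cv2.cvtColor(im,cv2.COLOR_BGR2HSV)
print(im[318:336:2,296:346:4].mean(2).astype(int))
m=cv2.inRange(hsv,(0,0,40),(180,60,135)); m[:225]=0;m[340:]=0;m[:,:290]=0;m[:,352:]=0
g=im.mean(2)
n,l,st,ce=cv2.connectedComponentsWithStats(m); k=1+st[1:,4].argmax(); print(st[k])
ct=max(cv2.findContours((l==k).astype(np.uint8),0,1)[0],key=cv2.contourArea)
a=cv2.approxPolyDP(ct,4,True)[:,0]; print(a.tolist())
for z in(.106,): print(onplane(cam,a.astype(float),z).round(4).tolist())
```

```text
[[ 90 119 118 118 120 116 119 118 119 121 120 111  84]
 [ 92 117 117 117 114 120 114 118 118 120 120 114  84]
 [ 90 104 109 108 110 112 114 111 114 116 116 112  84]
 [ 85 101 101 103 101 102 104 104 103 105 105 103  83]
 [ 87 105  99 103 101 101 104 105 102 103 104  94  80]
 [ 85  97 101 101 103 105 100 104 102  98 105  93  87]
 [ 90  94  99 100  99  99 101 100  99 102 100  92  86]
 [100  87  86  87  87  86  91  91  93  98  93  84  85]
 [104  88  87  90  85  85  82  84  80  88  85  85  91]]
[ 297  237   47   95 3744]
[[306, 237], [302, 281], [297, 286], [301, 285], [298, 321], [301, 329], [337, 331], [341, 238]]
[[0.5052, 0.2449, 0.106], [0.4977, 0.2031, 0.106], [0.493, 0.1991, 0.106], [0.4965, 0.1996, 0.106], [0.4912, 0.1687, 0.106], [0.4931, 0.1618, 0.106], [0.5223, 0.1567, 0.106], [0.5369, 0.2402, 0.106]]
```

The near end is uniform, so it is solid and the hole should be at the +y end. I'll grip with the tool tilted -0.7 rad so that raising the +y end leaves the tool pointing comfortably downward.

Emit:
carry_out(deltas="0 0 0 0 -0.17 0 0;0 0 0 0 -0.17 0 0;0 0 0 0 -0.17 0 0;0 0 0 0 -0.17 0 0;0 0 0 0 -0.17 0 0;0 0 0 0 -0.17 0 0;0 0 0 0 -0.17 0 0;0 0 0 0 -0.17 0 0")

```text
clock: 4.22
position: [0.511, 0.1414, 0.2639]
eef_rot: [0.705, 0.63, -0.24, 0.22]
contact_force: [-0.4, -1.2, -1.1]
grip_width: 0.0853
finger_force: 0.0
```

Run:
```python
from h import *
go((.515,.2035,.088),(.16,.987),-.7,.10)
```

```text
tcp target [0.5234 0.2552 0.1502] shift cm now-axes [16.02 -0.08  1.9 ] rotvec [ 0.038 -0.036  0.036] shift cm after turn [16.07 -0.6   1.33] q [ 0.45  0.27  1.54 -0.56  1.7   0.6 ]
```

Emit:
carry_out(deltas="0 0 0 0.04 -0.036 0.036 0;4 -0.15 0.3 0 0 0 0;4 -0.15 0.3 0 0 0 0;4 -0.15 0.3 0 0 0 0;4 -0.15 0.4 0 0 0 0;0 0 0 0 0 0 0;0 0 0 0 0 0 0")

```text
clock: 5.1
position: [0.5222, 0.2539, 0.1501]
eef_rot: [0.716, 0.609, -0.262, 0.219]
contact_force: [0.2, -0.6, 0.5]
grip_width: 0.0851
finger_force: 0.0
```

Run:
```python
from h import *
go((.515,.2035,.088),(.16,.987),-.7,.0)
im,cam=snap("wrist"); cv2.imwrite("pics/w2.png",im)
print(proj(cam,[[.515,.2035,.106],[.5214,.243,.106],[.5214,.243,.07],[.5086,.164,.106]]))
```

```text
tcp target [0.5131 0.1916 0.0737] shift cm now-axes [0.06 0.16 9.9 ] rotvec [-0.006 -0.004  0.002] shift cm after turn [0.1 0.1 9.9] q [ 0.59  0.59  1.35 -0.49  1.71  0.81]
[[326.39727678 274.66575708]
 [326.59569959 235.0693227 ]
 [326.68715723 183.43199954]
 [326.24883817 303.9887512 ]]
```

View pics/w2.png

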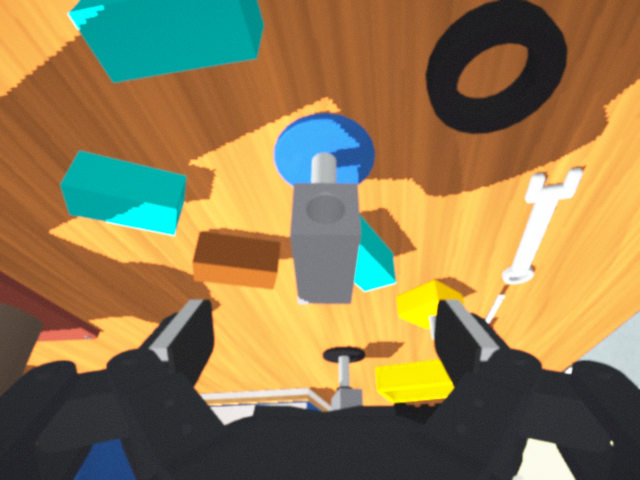

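The picture shows the hole on the +y end at (326,208), and the bar lines up with the prediction. Advancing and gripping.

Emit:
carry_out(deltas="0 0.1 2.5 0 0 0 0;0 0 2.5 0 0 0 0;0 0 2.5 0 0 0 0;0 0 2.0 0 0 0 0;0 0 0.4 0 0 0 0;0 0 0 0 0 0 0.2;0 0 0 0 0 0 0.5;0 0 0 0 0 0 0.8", grip_force=40)

```text
clock: 6.15
position: [0.5123, 0.1909, 0.0736]
eef_rot: [0.716, 0.609, -0.262, 0.218]
contact_force: [0.2, -0.6, 0.3]
grip_width: 0.0356
finger_force: 39.8
```

Emit:
carry_out(deltas="0 0 0 0 0 0 1;0 0 0 0 0 0 1;0 0 0 0 0 0 1;0 0 0 0 0 0 1", grip_force=60)

```text
clock: 6.65
position: [0.5122, 0.1909, 0.0736]
eef_rot: [0.716, 0.609, -0.262, 0.218]
contact_force: [0.1, 3.1, 5.9]
grip_width: 0.0351
finger_force: 61.7
```

Emit:
carry_out(deltas="-1.3 0 -1.5 0 0 0 1;-1.6 0 -1.9 0 0 0 1;-2.6 0 -3.1 0 0 0 1;-2.6 0 -3.1 0 0 0 1;-2 0 -2.4 0 0 0 1;0 0 0 0 0 0 1")

```text
clock: 7.4
position: [0.5145, 0.1901, 0.2341]
eef_rot: [0.718, 0.608, -0.259, 0.218]
contact_force: [-0.2, 0.4, -2.4]
grip_width: 0.0354
finger_force: 61.1
```

Emit:
carry_out(deltas="0 0 0 0 0.17 0 1;0 0 0 0 0.18 0 1;0 0 0 0 0.18 0 1;0 0 0 0 0.18 0 1;0 0 0 0 0.18 0 1;0 0 0 0 0.18 0 1;0 0 0 0 0.18 0 1;0 0 0 0 0.18 0 1")

```text
clock: 8.4
position: [0.5126, 0.189, 0.2297]
eef_rot: [0.713, 0.601, 0.273, -0.236]
contact_force: [-0.9, -0.3, -1.9]
grip_width: 0.0352
finger_force: 61.0
```

Emit:
carry_out(deltas="0 0 0 0 0.14 0 1;0 0 0 0 0 0 1;0 0 0 0 0 0 1")

```text
clock: 8.78
position: [0.5129, 0.1894, 0.2295]
eef_rot: [0.693, 0.584, 0.319, -0.276]
contact_force: [-0.6, 0.3, -0.2]
grip_width: 0.0354
finger_force: 61.1
```

Run:
```python
from h import *
s=telemetry.observe(); print(R.from_quat(s["eef_rot"]).as_matrix().round(3))
go((.6055,-.045,.15),(.16,.987),.87)
im,cam=snap("top"); cv2.imwrite("pics/t2.png",cv2.resize(im[180:240,290:370],None,fx=8,fy=8,interpolation=cv2.INTER_CUBIC))
im,cam=snap("side"); cv2.imwrite("pics/s2.png",im)
```

```text
[[ 0.113  0.986  0.12 ]
 [ 0.634 -0.164  0.756]
 [ 0.765 -0.009 -0.644]]
tcp target [ 0.6078 -0.0309  0.1379] shift cm now-axes [-19.9   13.07  -9.62] rotvec [-0.002 -0.001 -0.01 ] shift cm after turn [-20.04  12.89  -9.56] q [-0.3  -0.01  2.02  0.88  1.4  -0.41]
```

View pics/s2.png

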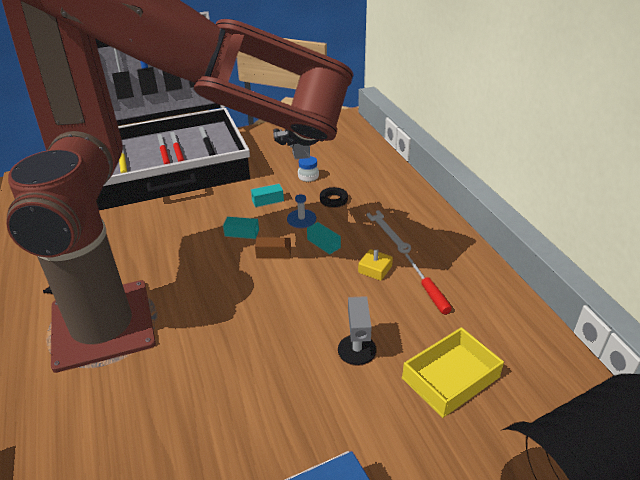

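View pics/t2.png

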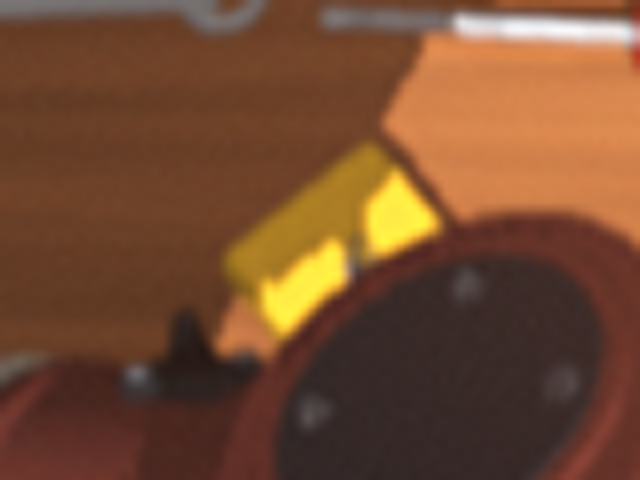

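The spacer is held clear. The side view shows the pin at (376,250) and the bare blue post at (301,198). I'll triangulate the pin from both fixed views.

Run:
```python
from h import *
from scipy.optimize import least_squares
im,cs=snap("side"); i=eyes.camera_info("top"); ct=(i,np.array(i["pose"]))
top=cv2.imread("pics/top0.png")
t=cv2.cvtColor(top,cv2.COLOR_BGR2HSV)
print(top[203:220,328:342].mean(2).astype(int)); print(t[203:220,328:342,1])
g=im[242:268,366:386]; print(cv2.cvtColor(g,cv2.COLOR_BGR2HSV)[:,:,1])
for p in([376,250.5],): print(onplane(cs,[p],.06))
for p in([334.7,212],): print(onplane(ct,[p],.06))
```

```text
[[136 167 180 184 186 181 181 184 185 184 184 184 172 129]
 [175 183 185 185 179 161 159 178 184 183 183 183 184 168]
 [185 185 184 182 160 126 124 156 181 183 182 183 186 182]
 [185 184 184 182 144 110 106 139 178 184 183 183 185 185]
 [184 184 184 182 142 109 106 134 180 184 183 183 183 184]
 [182 183 185 183 141 107 105 133 179 185 183 183 183 183]
 [183 183 185 182 141 105 100 122 172 184 183 183 183 184]
 [182 183 184 182 150 107  99 116 165 183 183 182 183 183]
 [182 183 183 183 169 127 115 132 171 181 182 182 183 184]
 [182 182 183 185 175 139 140 154 178 183 182 183 183 183]
 [183 182 183 183 175 147 150 161 178 185 183 184 182 182]
 [183 183 183 183 183 169 162 172 181 184 184 183 182 183]
 [183 183 183 184 186 184 181 185 182 183 183 183 183 182]
 [183 183 183 183 184 185 184 185 183 182 182 182 183 182]
 [182 183 183 183 183 183 182 182 182 182 181 181 182 183]
 [182 182 183 182 183 184 183 182 182 182 182 182 182 183]
 [182 183 183 182 182 183 183 183 182 182 182 181 183 183]]
[[200 197 192 189 186 189 190 188 184 186 187 189 196 197]
 [195 189 187 187 190 198 198 192 188
[... 2498 characters left out ...]
2 200 199 197
  206 198]
 [195 203 201 197 202 198 204 208 187 192 177 214 207 206 202 201 201 201
  204 200]
 [197 201 200 201 198 196 206 203 210 203 200 205 200 202 203 204 198 198
  200 200]
 [202 204 195 200 200 201 199 204 203 204 200 202 202 198 203 198 205 201
  196 202]
 [201 200 197 197 198 198 198 202 194 202 202 200 198 202 199 199 198 200
  203 204]
 [200 198 195 198 197 205 200 196 198 195 204 200 202 192 199 200 205 200
  202 196]
 [196 200 201 198 193 199 199 204 197 197 197 196 197 201 204 197 202 202
  206 212]
 [205 205 206 200 204 197 195 200 198 199 204 195 199 206 198 194 197 205
  206 202]]
[[ 0.60475055 -0.05328881  0.06      ]]
[[ 0.6046881  -0.04555975  0.06      ]]
```

Emit:
carry_out(deltas="-2 1.3 -1 0 0 0 1;-3 2 -1.4 0 0 0 1;-3 2 -1.5 0 0 0 1;-3 2 -1.5 0 0 0 1;-3 1.9 -1.5 0 0 0 1;-3 1.9 -1.5 0 0 0 1;-3 1.9 -1.4 0 0 0 1;0 0 0 0 0 0 1")

```text
clock: 9.93
position: [0.608, -0.0339, 0.1373]
eef_rot: [0.693, 0.584, 0.32, -0.276]
contact_force: [-0.1, 0.6, 0.0]
grip_width: 0.0354
finger_force: 61.2
```

Run:
```python
from h import *
go((.605,-.048,.15),(.16,.987),.87); go((.605,-.048,.112),(.16,.987),.87)
im,cam=snap("side"); cv2.imwrite("pics/s3.png",cv2.resize(im[130:300,290:450],None,fx=3.5,fy=3.5,interpolation=cv2.INTER_CUBIC))
p=proj(cam,[[.605,-.048,.15],[.605,-.048,.06]]); print(p, (p-[290,130])*3.5)
```

```text
tcp target [ 0.6073 -0.0339  0.1379] shift cm now-axes [ 0.04 -0.07 -0.05] rotvec [-0.001 -0.002 -0.01 ] shift cm after turn [ 0.04 -0.07 -0.05] q [-0.59  0.47  1.64  0.77  1.52 -0.66]
tcp target [ 0.6073 -0.0339  0.0999] shift cm now-axes [-2.87 -0.04  2.39] rotvec [-0.001 -0.002 -0.01 ] shift cm after turn [-2.86 -0.07  2.4 ] q [-0.59  0.47  1.64  0.77  1.52 -0.66]
[[376.88079642 216.08541859]
 [375.11100095 249.09071822]] [[304.08278746 301.29896505]
 [297.88850332 416.81751379]]
```

View pics/s3.png

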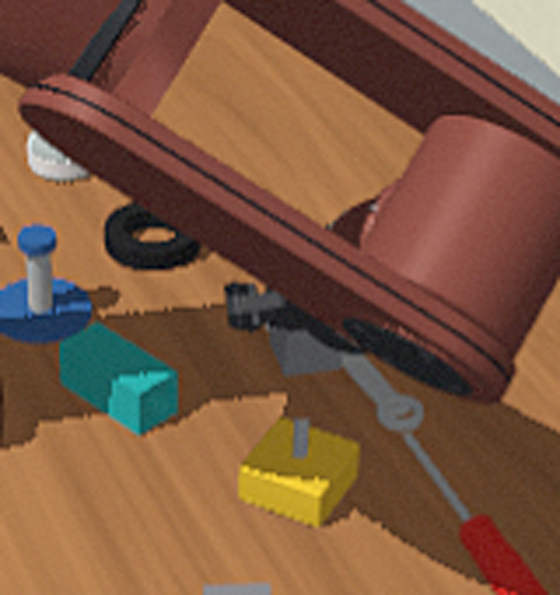

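The held spacer hangs upright with its lower end at crop (305,365), right above the pin at (301,420). Lowering.

Emit:
carry_out(deltas="-0.75 0 0.65 0 0 0 1;-0.75 0 0.65 0 0 0 1;-0.75 0 0.65 0 0 0 1;-0.6 0 0.5 0 0 0 1;0 0 0 0 0 0 1")

```text
clock: 10.6
position: [0.6062, -0.0315, 0.0996]
eef_rot: [0.693, 0.584, 0.32, -0.277]
contact_force: [0.7, -0.6, -0.9]
grip_width: 0.0354
finger_force: 61.2
```

Emit:
carry_out(deltas="-0.15 0 0.13 0 0 0 1;-0.15 0 0.13 0 0 0 1;-0.15 0 0.13 0 0 0 1;-0.15 0 0.13 0 0 0 1;0 0 0 0 0 0 1")

```text
clock: 11.22
position: [0.6066, -0.0318, 0.0924]
eef_rot: [0.693, 0.584, 0.32, -0.277]
contact_force: [0.2, -0.5, -1.3]
grip_width: 0.0354
finger_force: 61.2
```

Emit:
carry_out(deltas="-0.08 0 0.065 0 0 0 1;-0.08 0 0.065 0 0 0 1;0 0 0 0 0 0 1")

```text
clock: 11.6
position: [0.6066, -0.0318, 0.0904]
eef_rot: [0.693, 0.584, 0.32, -0.277]
contact_force: [0.4, 0.1, -2.0]
grip_width: 0.0352
finger_force: 61.2
```

Emit:
carry_out(deltas="-0.08 0 0.065 0 0 0 1;-0.08 0 0.065 0 0 0 1;0 0 0 0 0 0 1")

```text
clock: 11.98
position: [0.6065, -0.0319, 0.0883]
eef_rot: [0.693, 0.584, 0.32, -0.277]
contact_force: [0.8, -0.2, -2.0]
grip_width: 0.0354
finger_force: 61.2
```

Emit:
carry_out(deltas="-0.08 0 0.065 0 0 0 1;0 0 0 0 0 0 1")

```text
clock: 12.22
position: [0.6066, -0.0318, 0.0873]
eef_rot: [0.693, 0.584, 0.32, -0.277]
contact_force: [0.4, -0.9, -1.3]
grip_width: 0.0352
finger_force: 61.2
```

Emit:
carry_out(deltas="-0.08 0 0.065 0 0 0 1;0 0 0 0 0 0 1")

```text
clock: 12.48
position: [0.6065, -0.0319, 0.0863]
eef_rot: [0.693, 0.584, 0.32, -0.277]
contact_force: [0.4, -0.4, -1.4]
grip_width: 0.0355
finger_force: 61.2
```

Emit:
carry_out(deltas="-0.08 0 0.065 0 0 0 1;0 0 0 0 0 0 1")

```text
clock: 12.72
position: [0.6066, -0.0319, 0.0854]
eef_rot: [0.693, 0.584, 0.32, -0.276]
contact_force: [-0.8, -1.2, -1.3]
grip_width: 0.035
finger_force: 61.2
```

Emit:
carry_out(deltas="-0.08 0 0.065 0 0 0 1;0 0 0 0 0 0 1")

```text
clock: 12.98
position: [0.6067, -0.032, 0.0852]
eef_rot: [0.692, 0.584, 0.321, -0.277]
contact_force: [-2.1, -0.5, 5.3]
grip_width: 0.0358
finger_force: 61.6
```

Contact: it stops on the pin. A slight firmer press to confirm.

Emit:
carry_out(deltas="-0.05 0 0.04 0 0 0 1;0 0 0 0 0 0 1;0 0 0 0 0 0 1")

```text
clock: 13.35
position: [0.6067, -0.0319, 0.0851]
eef_rot: [0.692, 0.584, 0.321, -0.277]
contact_force: [-4.3, -1.4, 8.6]
grip_width: 0.0353
finger_force: 62.0
```

Run:
```python
from h import *
im,cam=snap("side"); cv2.imwrite("pics/s4.png",cv2.resize(im[190:290,320:430],None,fx=5,fy=5,interpolation=cv2.INTER_CUBIC))
```

```text
(no output)
```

View pics/s4.png

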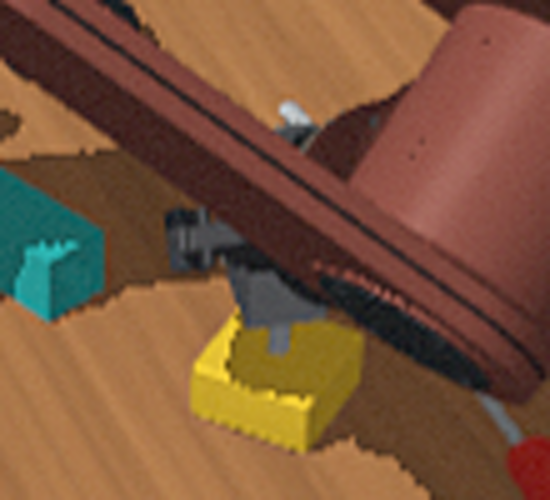

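The spacer rests on the pin, which shows below its end at crop (280,340), well centred. The lower end is solid, so the hole is up. Lifting.

Emit:
carry_out(deltas="0.75 0 -0.65 0 0 0 1;1.5 0 -1.3 0 0 0 1;1.5 0 -1.3 0 0 0 1;1.5 0 -1.3 0 0 0 1;1.5 0 -1.3 0 0 0 1;0.8 0 -0.65 0 0 0 1;0 0 0 0 0 0 1;0 0 0 0 0 0 1")

```text
clock: 14.4
position: [0.6067, -0.0332, 0.1825]
eef_rot: [0.693, 0.584, 0.32, -0.277]
contact_force: [0.4, -0.2, -1.3]
grip_width: 0.0355
finger_force: 61.3
```

Run:
```python
from h import *
im,cam=snap("wrist"); cv2.imwrite("pics/w5.png",im)
```

```text
(no output)
```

View pics/w5.png

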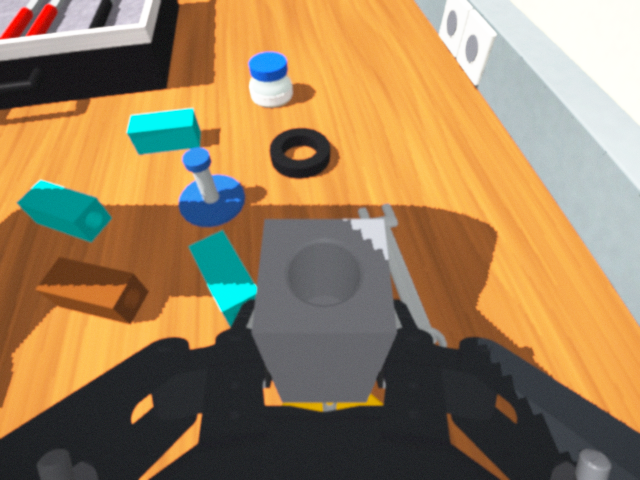

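The wrist picture shows the held spacer upright with its hole facing up at (323,272). Its centre is at about 0.195 m, and it is clear of everything. Handing in.

```bash
python3 -c "
from workcell import finish_job; print(finish_job())"
```

```text
the job is handed in; nothing more can be done
None
```

I tried the blue-post spacer on the pin and its bottom end stopped (solid), so it needed no turning; I handed the job in with it held upright, hole up, its centre about 19 cm above the bench, but the hand-in returned no verdict.

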